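# Shut and pin the split cheese mould

## Robot

A 6-joint arm with a two-finger parallel gripper is mounted at the origin on the work surface. World frame = base frame: x ahead of the robot, y to its left, z up, the work surface at z = 0. Lengths are in mm, angles in rad, forces in N, time in s.
With the tool pointing down it reaches from about 375 to 900 mm from the base axis. Payload 3.1 kg.
Tool frame: the origin (TCP) lies on the centre line of the jaws, within the pads' length; the fingertips stand 11 mm ahead of it and the grasp point (between the pads) lies 8 mm behind it (bot.nose_length is the distance from the TCP to the fingertips, in mm); z points along the fingers, y is the line along which they close (so a half turn about z gives the same grasp; the last joint's range is limited). The gripper opens to 87 mm and grips with 3 to 60 N. Pads are 19 mm wide; open, the fingers measure 117 mm over their backs; the gripper's body (75 mm by 190 mm) begins 51 mm behind the grasp point.
Start: joints at [-1.278, 0.527, 1.433, -0, 1.181, -0.178], TCP at [283.517, -556.969, 233.548] pointing down, gripper open.
Joint ranges: [-3.08, 3.08], [-0.75, 2.2], [0.22, 2.44], [-1.43, 4.57], [0, 2.65], [-2.85, 2.85]. Speed limits (rad/s): [2.79, 2.79, 3.14, 3.14, 3.14, 3.14].

## Interface

Orientations are given as a unit quaternion [x, y, z, w].
In Python, from rig import bot gives the robot as it stands.
- The arm moves only by the tool apply_moves, never from a script. Its argument "rows" is a list of rows, each a list of 5 numbers: the shift along the tool's x, y, z in mm, then the turn about the tool's z in rad, then the closure, from 0 (fully open) to 1 (shut). In form: [[tx, ty, tz, twist, gripper], ...]. A call has 1 to 20 rows; each row shifts and turns the commanded pose from where the row before left it, along the tool's axes as they then stand; what a row does not reach is not made up. A row lasts 1/12 s, in which the tool goes at most 41.7 mm and 7.16 degrees, less where a joint would pass 70% of its speed; a pose out of reach is approached as far as the arm can. A call is refused whole if a number of a shift passes 41.7 or a number of a turn 0.125, either way. A call with a gripper value outside its range is refused whole. The fingers move at their own pace and stop on an object; "grip_force" is the grip in N (left out, the last holds). Time passes only in rows, so rows that do not move let the fingers close. It gives the time, the measured TCP pose, the force, the opening and the grip force at its end, in the units of the state.
- bot.sense(): the state, without advancing time (a new reading comes with each control period).
- bot.camera(name): name is "scene" or "top"; returns a dict with "pixels" (480x640x3 uint8, red, green, blue), "intrinsics" (3x3 intrinsics, pixels), "dist_coeffs" ([k1, k2, p1, p2, k3] as OpenCV has them; the pictures are not rectified), "eye" and "orientation" of the camera in the world. Camera axes: x right, y down, z forward; pixel columns grow to the right and rows downward; lengths in mm; the calibration is good to about 2 mm. A picture is of the moment at which its call begins. There is no depth.
- bot.close_job(): hands the job in; it is judged then, once.
The state is a dict: "time": time; "joint_pos": joint angles; "qvel": joint speeds; "tau": joint torques, N m; "ee_pos": TCP position; "tool_rot": TCP orientation; "contact_force": force on the tool from outside, world axes, zero at the start; "ft_torque": the same for the moment, N m; "gripper_width": finger opening in mm; "grasp_force": force on a finger pad.
Only numpy, scipy, OpenCV 4.12 (cv2) and the standard library are available. Lean on these libraries where they do the work, as an engineer would, in place of code of your own. Each camera call takes 0.05 s, during which the arm holds its last target. There are 200 camera calls.

## Task

Swing the open half of the steel cheese mould fully shut around the cheese wheel, take the long pin from the wooden stand and push it fully home, down through the holes of both lugs. Then squeeze the mould's two upright tabs together with the gripper and finish holding them firmly squeezed, without letting go. Leave the short pin in the stand and the small round cheese on the board where they are.

Things in the scene. Friction and masses are not known exactly. Their poses are not given: they have to be found in the camera images.
- mould: Split steel cheese mould, fixed: white drain board 225 x 235 x 12 mm with a cheese wheel (top 64 mm high) in an upright steel ring of two halves (outer radius 71, wall 5, rim 72 mm high). Origin: ring centre at counter height, z up. Fixed half on the +y side; hinge of the moving half (the gate) at x = +76.5, y = 0; free ends with flat lugs at -x, roughly towards the robot.
- gate: Moving half of the mould (half ring, lug and tab). Origin on its vertical hinge at counter height. Shut against its stop, its axes are parallel to the mould's; open, it is turned counter-clockwise seen from above (its yaw minus the mould's = opening angle), swung out to the mould's -y side. It stays where it is left; 1 to 2 N at its tab moves it.
- gate_hole (a point): Centre of the upper mouth of the 13 mm vertical hole in the gate's lug (the upper one, a flat ear 34 mm wide, 54 to 66 mm above the counter, ending 16 mm past the hole). The point is 66 mm above the counter and moves with the gate; shut, it is right above the other hole.
- fixed_hole (a point): Centre of the upper mouth of the 13 mm vertical hole in the fixed half's lug (the lower one, the like ear, 40 to 52 mm above the counter). The point is at x = -100, y = 0 mm in the mould's frame, 52 mm above the counter.
- fixed_tab: Upright steel tab on the rim of the fixed half near the free end: 26 (x) by 12 (y) by 50 mm tall, 66 to 116 mm above the counter (44 mm above the rim). Origin: centre of its underside, at x = -62, y = +17 mm in the mould's frame; same axes as the mould.
- gate_tab (a point): Centre of the underside of the like tab on the gate, same size, turning with it (its 26 mm side along the gate's x). It is at x = -138.5, y = -17 mm in the gate's frame; shut, at x = -62, y = -17 mm in the mould's, so that the pair measures 46 mm over its outer faces, with 22 mm between them.
- stand: Wooden pin stand, fixed to the counter: block 50 (x) x 130 (y) x 40 mm tall, with two 11.5 mm holes, 30 mm deep, at y = -32 and +32 mm. Origin: centre of its underside. One hole has the long pin, the other the short one, either way round.
- pin: Long steel pin, about 130 g: shaft 10 mm in diameter, 50 mm long, foot tapered; plain round head 20 mm in diameter, 40 mm tall. Origin: centre of the foot, z up the shaft. In the stand the foot is 10 mm and the head 60 to 100 mm above the counter, the taller of the two pins. Home, its head rests on the upper lug, the foot 16 mm above the counter.
- pin_tip (a point): Centre of the pin's foot (same point as the origin of the pin).
- short_pin: Short steel pin, not needed: shaft 36 mm, head 20 mm in diameter and 24 mm tall, its top 70 mm above the counter. Origin: centre of its foot.
- small_cheese: Small waxed cheese, radius 23, 26 mm tall, on the drain board beside the fixed half. Origin: centre of its underside.

How it is judged (in metres and radians):
On the way, in this order (a step that is already met when the one before it is completed fails the run):
1. the mould is swung shut, with the pin not yet in the lugs (angle between the x axis of gate and the x axis of mould, either way round below 0.03 rad and distance between pin_tip and fixed_hole above 0.06 m), for 0.2 s.
2. the long pin is home through both lugs, the mould shut (angle between the x axis of gate and the x axis of mould, either way round below 0.03 rad and horizontal distance between pin_tip and fixed_hole below 0.005 m and z of pin_tip in the frame of mould below 0.021 m and angle between pin's own z axis and vertical below 0.15 rad), for 0.2 s.
At the end, for the whole second after the job is handed in: The gate is within 0.03 rad of shut; the long pin stands upright (within 0.15 rad) through both lug holes, its foot within 5 mm of the hole's axis and less than 21 mm above the counter (16 mm is home); the fingers press on both tabs with more than 4 N each and keep doing so (all of step 2 and linear speed of pin below 0.02 m/s and contact force between the fingers and fixed_tab above 4 N and contact force between the fingers and gate above 4 N); the arm keeps its last pose, push and grip.
It fails at once if the short pin or the small cheese is moved by more than 30 mm (distance of any of short_pin, small_cheese from where it was at the start of the episode above 0.03 m).
It also fails if it takes over 64 s, if anything falls off the work surface, if the arm or the gripper's body presses on something with over 40 N, if the wrist force passes 120 N, or if a joint passes its speed limit or range.

## Working session

There is one attempt and no reset: what is moved stays moved. The work goes in short steps, Python scripts to look and compute and a tool call to move; the robot and the scene stay as the last step left them, time stands still between calls to the robot, and variables do not carry over. Pictures are saved under pics/ and viewed, at most 10 in all, crops included, and the job is handed in when it is done.

Besides the shell and the picture viewer there is one more tool, called as name(argument=value, ...) on one line, values as JSON. apply_moves: Moves the arm, as the interface text tells. Its arguments: {"type":"object","properties":{"rows":{"type":"array","items":{"type":"array","items":{"type":"number"}}},"grip_force":{"type":"number"}},"required":["rows"]}

```bash
mkdir -p pics; ls
cat > h.py <<'E'
import numpy as np, cv2
from rig import bot
from scipy.spatial.transform import Rotation as R
def snap(name, fn=None):
    c=bot.camera(name); im=np.ascontiguousarray(c["pixels"][:,:,::-1])
    if fn: cv2.imwrite("pics/"+fn,im)
    return c,im
def rays(c,px):
    p=cv2.undistortPoints(np.array(px,float).reshape(-1,1,2),np.array(c["intrinsics"]),np.array(c["dist_coeffs"])).reshape(-1,2)
    d=np.c_[p,np.ones(len(p))]
    return np.array(c["eye"],float), R.from_quat(c["orientation"]).apply(d)
def onz(c,px,z):
    e,d=rays(c,px); return e+d*((z-e[2])/d[:,2])[:,None]
def proj(c,P):
    q=R.from_quat(c["orientation"]).inv(); P=np.array(P,float).reshape(-1,3)
    pc=q.apply(P-np.array(c["eye"]))
    return cv2.projectPoints(pc,np.zeros(3),np.zeros(3),np.array(c["intrinsics"]),np.array(c["dist_coeffs"]))[0].reshape(-1,2)
E
python3 - <<'E'
from h import *
for n in("top","scene"):
    c,im=snap(n,n+"0.png"); print(n,c["eye"],c["orientation"],c["intrinsics"])
s=bot.sense(); print(s)
E
```

```text
pics
top [391.86683601 139.97081444 875.50491512] [-0.63620331  0.76474013 -0.07744495  0.06648431] [[516.53800287   0.         311.31612296]
 [  0.         516.53800287 243.0101075 ]
 [  0.           0.           1.        ]]
scene [1020.33435274   33.01646522  604.36458641] [ 0.72598635  0.59173159 -0.22694119 -0.2670117 ] [[493.02427504   0.         319.69846178]
 [  0.         493.02427504 237.32658936]
 [  0.           0.           1.        ]]
{'time': 0.1, 'joint_pos': array([-1.27847459e+00,  5.28347550e-01,  1.43378983e+00, -1.83897273e-05,
        1.18136154e+00, -1.78457930e-01]), 'qvel': array([ 1.37968956e-03, -2.46388610e-03, -4.39686657e-03, -1.04716737e-03,
       -7.27389225e-05,  1.65609991e-03]), 'tau': array([-1.01750597e-03, -4.40986490e+01, -1.77150840e+01,  6.35231822e-02,
        5.34066756e-02, -4.65940570e-05]), 'ee_pos': array([ 283.34736483, -556.36800258,  232.68022619]), 'tool_rot': array([ 9.72422240e-01,  2.33225382e-01, -6.27236656e-05, -9.51105273e-04]), 'contact_force': array([-0.33984798,  0.74103179,  0.08893948]), 'ft_torque': array([-0.04782056, -0.02596981,  0.03271951]), 'grasp_force': 0.0, 'gripper_width': 87.00591793887288}
```

View pics/top0.png

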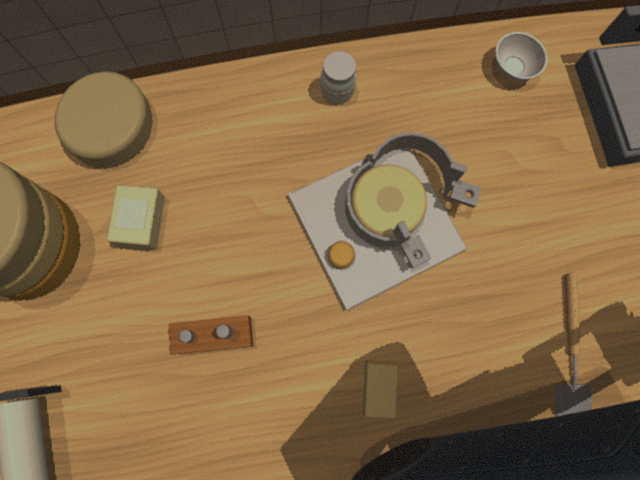

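View pics/scene0.png

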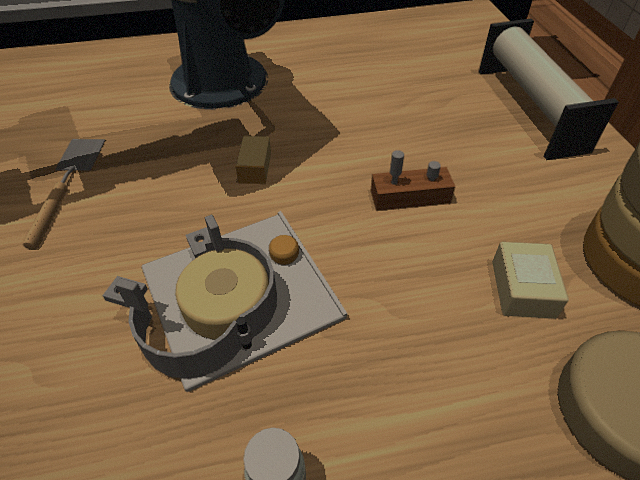

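Top view: the mould is around (388,203), with the fixed lug hole near (417,253), the gate lug hole near (466,195), the hinge near (370,160) and the small cheese at (341,254). The stand is at (210,335); the long pin's head is near (223,331) and the short pin's near (186,337). The scene view agrees: the long pin is at (397,160), nearer the mould.

Run:
```python
from h import *
c,im=snap("top")
a=cv2.resize(im[120:310,285:485],None,fx=4,fy=4,interpolation=cv2.INTER_CUBIC)[:600]
a=cv2.resize(im[150:290,330:490],None,fx=4,fy=4,interpolation=cv2.INTER_CUBIC)
b=cv2.resize(im[310:360,160:260],None,fx=4,fy=4,interpolation=cv2.INTER_CUBIC)
cv=np.zeros((560,800,3),np.uint8); cv[:560,:640]=a; 
cv2.imwrite("pics/a.png",a)
cv2.imwrite("pics/b.png",b)
for z,p in((52,(417,253)),(66,(466,195)),(100,(223,331)),(70,(186,337)),(64,(389,201))): print(p,onz(c,[p],z))
# board corners: white mask
hsv=cv2.cvtColor(im,cv2.COLOR_BGR2HSV)
m=((hsv[...,1]<40)&(hsv[...,2]>120)).astype(np.uint8); m[:,:280]=0;m[:140]=0;m[:,480:]=0;m[320:]=0
ct=max(cv2.findContours(m,0,2)[0],key=cv2.contourArea)
r=cv2.minAreaRect(ct); print(r); bp=cv2.boxPoints(r); print(bp); B=onz(c,bp,12); print(B)
for i in range(4): print(np.linalg.norm(B[i]-B[i-1]), np.degrees(np.arctan2(*(B[i]-B[i-1])[1::-1])))
print(B.mean(0))
```

```text
(417, 253) [[512.53744918 -54.7590117   52.        ]]
(466, 195) [[ 590.44804406 -153.80579189   66.        ]]
(223, 331) [[442.62087939 267.07939701 100.        ]]
(186, 337) [[445.47689932 330.53955     70.        ]]
(389, 201) [[603.6968711  -25.89431582  64.        ]]
((376.8000793457031, 221.60003662109375), (128.79751586914062, 134.16407775878906), 63.43495178222656)
[[288.0001  194.00003]
 [408.0001  134.00003]
 [465.60007 249.20004]
 [345.60007 309.20004]]
[[ 661.70636544  134.24239339   12.        ]
 [ 734.03333925  -97.72419977   12.        ]
 [ 509.36407937 -148.88837527   12.        ]
 [ 447.22449136   74.39295177   12.        ]]
222.67561602914526 15.591332571011435
242.980845915691 -72.68256870669016
230.42145991370086 -167.1707640394243
231.76686433671736 105.55197903783291
[588.08206885  -9.49430747  12.        ]
```

View pics/a.png

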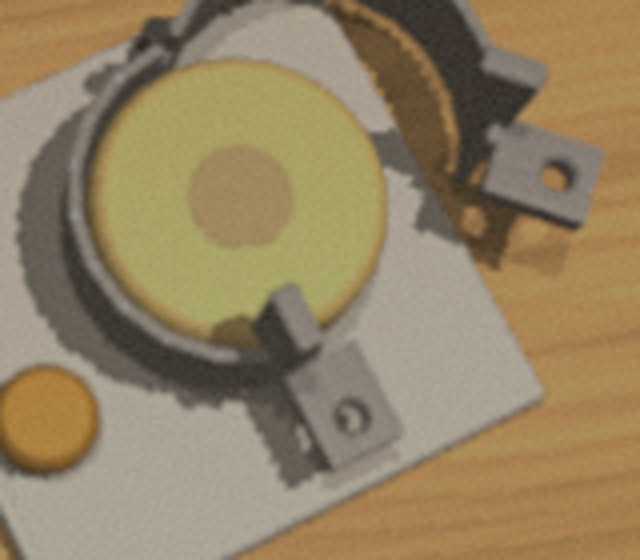

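View pics/b.png

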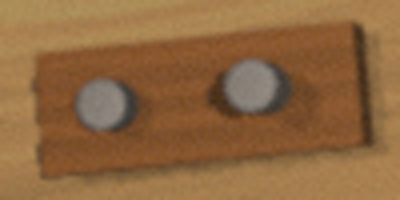

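Run:
```python
from h import *
c,im=snap("top"); s,ims=snap("scene")
def tri(p,q):
    e1,d1=rays(c,[p]);e2,d2=rays(s,[q]);d1=d1[0]/np.linalg.norm(d1);d2=d2[0]/np.linalg.norm(d2)
    A=np.c_[d1,-d2];t=np.linalg.lstsq(A,e2-e1,rcond=None)[0];a,b=e1+d1*t[0],e2+d2*t[1];return (a+b)/2,np.linalg.norm(a-b)
fh=onz(c,[(417.6,253.6)],52)[0]; gh=onz(c,[(469.6,193.6)],66)[0]
# wheel: yellow
hsv=cv2.cvtColor(im,cv2.COLOR_BGR2HSV)
m=cv2.inRange(hsv,(22,90,90),(36,255,255)); m[:,:340]=0;m[:,435:]=0;m[:155]=0;m[255:]=0
ct=max(cv2.findContours(m,0,2)[0],key=cv2.contourArea); W=onz(c,cv2.convexHull(ct)[:,0],64)
(cx,cy),r=cv2.minEnclosingCircle(W[:,:2].astype(np.float32)); el=cv2.fitEllipse(cv2.convexHull(ct)); print(cx,cy,r,el,onz(c,[el[0]],64))
C=onz(c,[el[0]],64)[0,:2]
v=C-fh[:2]; print("fixed",fh,"len",np.linalg.norm(v),"yaw",np.arctan2(v[1],v[0]))
lines=[]
# board visible edges: white mask fit
g=cv2.inRange(hsv,(0,0,110),(180,55,255)); g[:,:280]=0;g[:140]=0;g[:,480:]=0;g[320:]=0
ct=max(cv2.findContours(g,0,cv2.CHAIN_APPROX_NONE)[0],key=cv2.contourArea)[:,0]
for a,b in(((289,197),(345,305)),((350,304),(464,246)),((292,194),(345,171))):
    a=np.array(a,float);b=np.array(b,float);n=np.array([-(b-a)[1],(b-a)[0]])/np.linalg.norm(b-a);t=(ct-a)@(b-a)/((b-a)@(b-a))
    P=onz(c,ct[(abs((ct-a)@n)<4)&(t>.08)&(t<.92)],12)[:,:2].astype(np.float32)
    l=cv2.fitLine(P,cv2.DIST_HUBER,0,.01,.01).ravel(); print(len(P),np.arctan2(l[1],l[0]),l[2:])
# heads
for name,p,z in(("long",(222.1,331.1),100),("short",(184.9,335.6),70)): print(name,onz(c,[p],z))
H=onz(c,[(222.1,331.1)],100)[0]
o=cv2.resize(ims[180:390,90:350],None,fx=3,fy=3,interpolation=cv2.INTER_CUBIC)[:600]
yaw=np.arctan2(v[1],v[0]); x=np.array([np.cos(yaw),np.sin(yaw)]);y=np.array([-x[1],x[0]])
hinge=C+76.5*x; u=hinge-gh[:2]; print("gate",gh,np.linalg.norm(u),"gyaw",np.arctan2(u[1],u[0]))
for P in([*fh[:2],52],gh,[*C,64],[*H[:2],100],[*(C-62*x+17*y),116],[*hinge,72]): print(np.round(P,1),"top",proj(c,P).round(1),"scene",proj(s,P).round(1))
cv2.imwrite("pics/c.png",np.vstack([o,]))
```

```text
607.3063354492188 -28.708498001098633 58.00400924682617 ((390.07122802734375, 199.1980743408203), (66.24014282226562, 70.43328857421875), 108.80484771728516) [[606.38264754 -28.28965861  64.        ]]
fixed [511.38649316 -55.50863195  52.        ] len 98.8187323207253 yaw 0.27905097426808867
91 0.27272016 [552.04956 103.64681]
97 -1.290448 [480.0891   -41.152164]
44 -1.3009646 [675.69763  79.27513]
long [[442.71077746 268.43472598 100.        ]]
short [[447.9105807  331.93932427  70.        ]]
gate [ 591.72617713 -160.39883355   66.        ] 176.75703529982894 gyaw 1.048381366970726
[511.4 -55.5  52. ] top [[417.6 253.6]] scene [[199.  237.9]]
[ 591.7 -160.4   66. ] top [[469.6 193.6]] scene [[119.2 288. ]]
[606.4 -28.3  64. ] top [[390.1 199.2]] scene [[220.4 280.8]]
[442.7 268.4 100. ] top [[222.1 331.1]] scene [[398.1 153.7]]
[542.1 -29.  116. ] top [[404.6 229.4]] scene [[210.3 220.6]]
[679.9  -7.2  72. ] top [[368.8 158. ]] scene [[240.2 321. ]]
```

View pics/c.png

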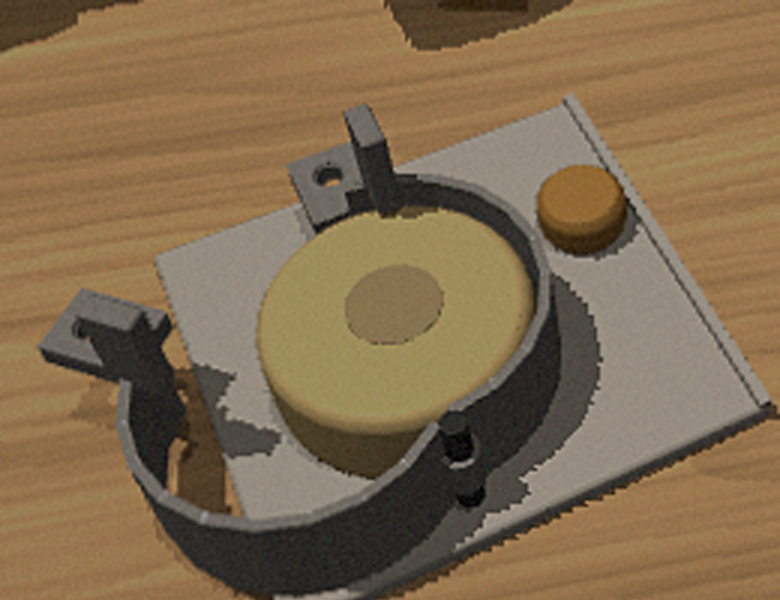

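Two views agree to about 1 px. Fixed hole (511.4, -55.5), mould yaw ≈ 0.275, hinge ≈ (681.2, -7.5). The gate is open ≈ 0.77 rad, and the long pin is at (442.7, 268.4). Next I go to the outer side of the gate tab with the fingers closed.

apply_moves(rows=[[0,0,0,-0.1154,1],[0,0,0,-0.1154,1],[0,0,0,-0.1154,1],[0,0,0,-0.1154,1],[0,0,0,-0.1154,1],[35.75,8.7,0,0,1],[35.75,8.7,0,0,1],[35.75,8.7,0,0,1],[35.75,8.7,0,0,1],[35.75,8.7,0,0,1],[35.75,8.7,0,0,1],[35.75,8.7,0,0,1],[35.75,8.7,0,0,1],[35.75,8.7,0,0,1],[35.75,8.7,0,0,1],[35.75,8.7,0,0,1],[35.75,8.7,0,0,1],[35.75,8.7,0,0,1],[35.75,8.7,0,0,1],[35.75,8.7,0,0,1]])

```text
time: 1.92
ee_pos: [665.4, -156.0, 233.4]
tool_rot: [0.866, 0.5, -0.0, -0.0]
contact_force: [0.4, -0.9, -0.2]
gripper_width: 0.6
grasp_force: 0.0
```

apply_moves(rows=[[0,0,30,0,1],[0,0,30,0,1],[0,0,30,0,1],[0,0,30,0,1],[0,0,17,0,1],[0,0,0,0,1],[0,0,0,0,1],[0,0,0,0,1]])

```text
time: 2.58
ee_pos: [665.5, -158.1, 97.8]
tool_rot: [0.866, 0.5, 0.001, 0.001]
contact_force: [0.6, 0.4, -0.1]
gripper_width: 0.6
grasp_force: 0.0
```

Run:
```python
from h import *
c,im=snap("top"); s=bot.sense(); print(s["ee_pos"],R.from_quat(s["tool_rot"]).as_matrix()[:,1],s["gripper_width"])
q,iq=snap("scene")
cv2.imwrite("pics/d.png",np.hstack([cv2.resize(im[130:270,340:520],None,fx=2.2,fy=2.2),cv2.resize(iq[170:310,60:240],None,fx=2.2,fy=2.2)]))
```

```text
[ 665.82951632 -158.20351967   98.49934569] [ 0.86628373 -0.49953847  0.00371644] 0.5613402430645072
```

View pics/d.png

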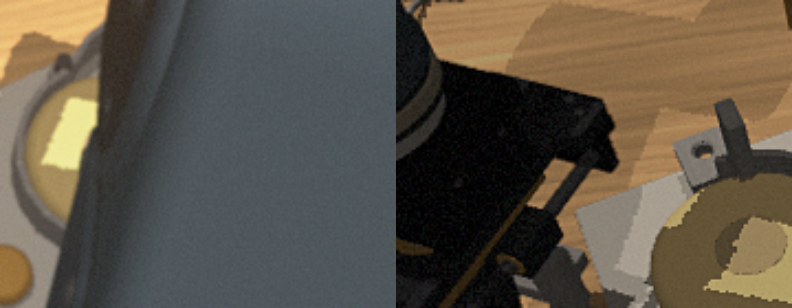

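The arm blocks most of the view; in the scene crop the gripper sits on the gate's outer side, with the fixed lug at about (703,150) in the crop. Now I push along the arc.

apply_moves(rows=[[0,-6,0,0,1],[0,-6,0,0,1],[0,-6,0,0,1],[0,-4,0,0,1],[-1.4,-5.6,0,0.04,1],[-1.4,-5.6,0,0.04,1],[-1.4,-5.6,0,0.04,1],[-1.4,-5.6,0,0.04,1],[-1.4,-5.6,0,0.04,1],[-1.4,-5.6,0,0.04,1],[-1.4,-5.6,0,0.04,1],[-1.4,-5.6,0,0.04,1]])

```text
time: 3.68
ee_pos: [603.4, -128.0, 97.0]
tool_rot: [0.935, 0.355, 0.001, 0.001]
contact_force: [1.5, -0.7, -0.5]
gripper_width: -0.1
grasp_force: 0.5
```

```bash
cat >> h.py <<'E'
yaw=0.275; X=np.array([np.cos(yaw),np.sin(yaw)]); Y=np.array([-X[1],X[0]]); FH=np.array([511.4,-55.5]); C=FH+100*X
def st():
    s=bot.sense(); m=R.from_quat(s["tool_rot"]).as_matrix(); p=s["ee_pos"]; d=p[:2]-C
    print("t",s["time"],"tcp",p.round(1),"yang",np.arctan2(m[1,1],m[0,1]).round(4),"mould xy",(d@X).round(1),(d@Y).round(1),"F",s["contact_force"].round(1),"Fmouldxy",(s["contact_force"][:2]@X).round(1),(s["contact_force"][:2]@Y).round(1),"w",round(s["gripper_width"],1),"g",s["grasp_force"])
    return s,p,m
def to(x,y,z):
    s,p,m=st(); print("tool move",(m.T@(np.array([x,y,z])-p)).round(1))
E
python3 -c "from h import *;st()"
```

```text
t 3.6833 tcp [ 603.4 -128.    97. ] yang -0.8449 mould xy -31.2 -94.7 F [ 1.5 -0.7 -0.5] Fmouldxy 1.2 -1.1 w -0.1 g 0.5267097240983474
```

apply_moves(rows=[[-1.4,-5.6,0,0.04,1],[-1.4,-5.6,0,0.04,1],[-1.4,-5.6,0,0.04,1],[-1.4,-5.6,0,0.04,1],[-1.4,-5.6,0,0.04,1],[-1.4,-5.6,0,0.04,1],[-1.4,-5.6,0,0.04,1],[-1.4,-5.6,0,0.04,1],[-1.4,-5.6,0,0.04,1],[-0.5,-2.1,0,0.015,1],[-0.5,-2.1,0,0.015,1],[-0.5,-2.1,0,0.015,1],[-0.5,-2.1,0,0.015,1],[0,0,0,0,1],[0,0,0,0,1]])

```text
time: 4.93
ee_pos: [561.1, -85.0, 96.5]
tool_rot: [0.988, 0.153, 0.0, -0.0]
contact_force: [-1.0, 0.0, 0.3]
gripper_width: 0.4
grasp_force: 0.0
```

```bash
python3 -c "from h import *;st()"
```

```text
t 4.9333 tcp [561.1 -85.   96.5] yang -1.263 mould xy -60.2 -41.8 F [-1.   0.   0.3] Fmouldxy -0.9 0.3 w 0.4 g 0.01960613371920772
```

apply_moves(rows=[[0,-1,0,0.005,1],[0,-1,0,0.005,1],[0,-1,0,0,1],[0,-1,0,0,1],[0,0,0,0,1],[0,0,0,0,1]])

```text
time: 5.43
ee_pos: [559.9, -81.2, 96.5]
tool_rot: [0.989, 0.148, 0.0, -0.0]
contact_force: [-0.1, -1.0, 0.6]
gripper_width: 0.6
grasp_force: 0.2
```

```bash
python3 -c "from h import *;st()"
```

```text
t 5.4333 tcp [559.9 -81.2  96.5] yang -1.2731 mould xy -60.3 -37.9 F [-0.1 -1.   0.6] Fmouldxy -0.4 -0.9 w 0.6 g 0.2070001172251068
```

apply_moves(rows=[[0,-1,0,0,1],[0,-1,0,0,1],[0,-1,0,0,1],[0,0,0,0,1],[0,0,0,0,1]])

```text
time: 5.85
ee_pos: [559.0, -78.3, 96.6]
tool_rot: [0.989, 0.148, 0.0, -0.0]
contact_force: [0.2, -0.7, -0.1]
gripper_width: 0.2
grasp_force: 0.2
```

```bash
python3 -c "from h import *;st()"
```

```text
t 5.85 tcp [559.  -78.3  96.6] yang -1.2731 mould xy -60.4 -34.8 F [ 0.2 -0.7 -0.1] Fmouldxy 0.0 -0.8 w 0.2 g 0.2299989392736279
```

apply_moves(rows=[[0,-1,0,0,1],[0,-1,0,0,1],[0,-1,0,0,1],[0,-1,0,0,1],[0,0,0,0,1],[0,0,0,0,1]])

```text
time: 6.35
ee_pos: [558.7, -77.1, 96.7]
tool_rot: [0.989, 0.149, 0.001, 0.002]
contact_force: [-0.6, -9.7, -1.1]
gripper_width: 0.8
grasp_force: 4.0
```

Run:
```python
from h import *
st()
c,im=snap("scene"); cv2.imwrite("pics/e.png",cv2.resize(im[150:350,80:340],None,fx=3,fy=3)[:600])
```

```text
t 6.35 tcp [558.7 -77.1  96.7] yang -1.2718 mould xy -60.3 -33.7 F [-0.6 -9.7 -1.1] Fmouldxy -3.2 -9.2 w 0.8 g 4.016757372301072
```

View pics/e.png

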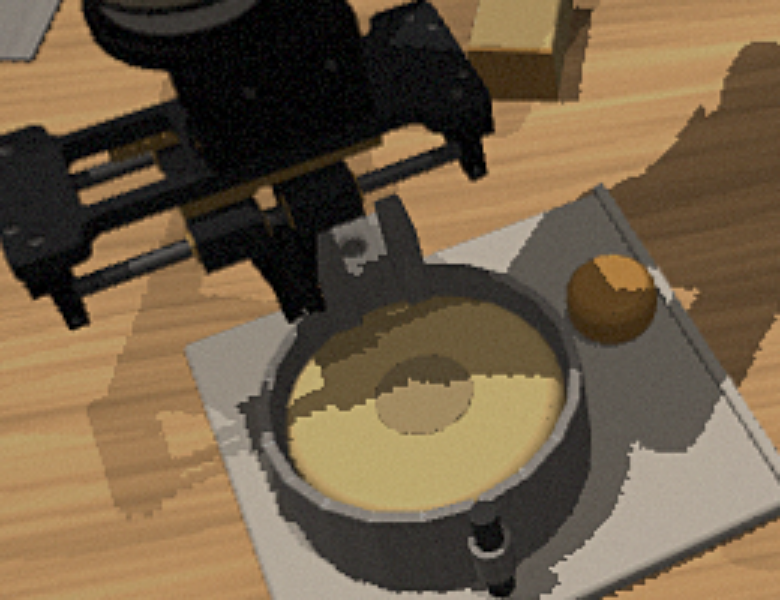

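The image shows the gate shut: the ring is closed, with the lugs stacked near (355,245) in the crop, and the stop force is about 10 N. I retreat, rise, and turn for the pin.

apply_moves(rows=[[0,10,0,0,1],[0,12,0,0,1],[0,12,0,0,1],[0,0,-30,-0.119,0],[0,0,-30,-0.119,0],[0,0,-30,-0.119,0],[0,0,-30,-0.119,0],[0,0,0,-0.119,0],[0,0,0,-0.119,0],[0,0,0,-0.119,0],[0,0,0,-0.119,0],[0,0,0,-0.119,0],[0,0,0,-0.119,0],[0,0,0,0,0],[0,0,0,0,0]])

```text
time: 7.65
ee_pos: [568.1, -107.6, 216.6]
tool_rot: [0.737, 0.676, 0.0, 0.0]
contact_force: [0.7, 0.2, 0.6]
gripper_width: 72.5
grasp_force: 0.0
```

Run:
```python
from h import *
to(442.7,268.4,216)
```

```text
t 7.65 tcp [ 568.1 -107.6  216.6] yang -0.0866 mould xy -59.6 -65.6 F [0.7 0.2 0.6] Fmouldxy 0.8 0.0 w 72.5 g 0.0
tool move [ 363.8 -157.4    0.6]
```

apply_moves(rows=[[30.3,-13.1,0,0,0],[30.3,-13.1,0,0,0],[30.3,-13.1,0,0,0],[30.3,-13.1,0,0,0],[30.3,-13.1,0,0,0],[30.3,-13.1,0,0,0],[30.3,-13.1,0,0,0],[30.3,-13.1,0,0,0],[30.3,-13.1,0,0,0],[30.3,-13.1,0,0,0],[30.3,-13.1,0,0,0],[30.3,-13.1,0,0,0],[0,0,0,0,0],[0,0,0,0,0],[0,0,0,0,0]])

```text
time: 8.9
ee_pos: [441.6, 268.0, 216.6]
tool_rot: [0.736, 0.677, 0.0, 0.0]
contact_force: [-0.1, -0.6, -0.0]
gripper_width: 86.9
grasp_force: 0.0
```

Run:
```python
from h import *
c,im=snap("top"); cv2.imwrite("pics/f.png",cv2.resize(im[130:310,290:480],None,fx=3,fy=3))
hs=onz(c,[(222,331)],100)
to(442.7,268.4,76)
```

```text
t 8.95 tcp [441.8 267.5 216.6] yang -0.0848 mould xy -79.3 329.7 F [-0.3 -0.1  0. ] Fmouldxy -0.4 -0.0 w 87.0 g 0.0
tool move [  1.    0.8 140.6]
```

View pics/f.png

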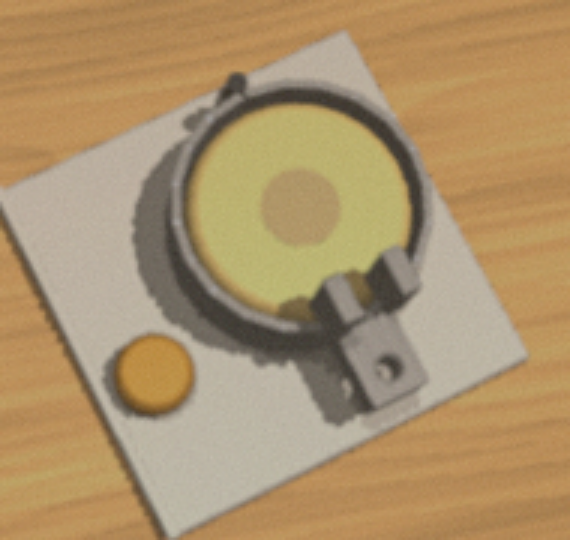

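The gate is fully shut: the lugs are stacked, with the upper hole at crop (389,367), i.e. image (419.3,251.8). Down to the pin.

apply_moves(rows=[[0.5,0.5,25,0,0],[0.5,0.3,25,0,0],[0,0,25,0,0],[0,0,25,0,0],[0,0,20,0,0],[0,0,12,0,0],[0,0,8,0,0],[0,0,0,0,0],[0,0,0,0,0],[0,0,0,0,0.6],[0,0,0,0,1],[0,0,0,0,1],[0,0,0,0,1],[0,0,0,0,1],[0,0,0,0,1],[0,0,0,0,1],[0,0,0,0,1],[0,0,0,0,1],[0,0,0,0,1]], grip_force=30)

```text
time: 10.53
ee_pos: [442.2, 269.2, 76.5]
tool_rot: [0.736, 0.677, -0.0, -0.0]
contact_force: [0.2, 0.1, 1.1]
gripper_width: 28.6
grasp_force: 0.0
```

Run:
```python
from h import *
st(); c,im=snap("top"); print(onz(c,[(419.3,251.8)],66), proj(c,[*FH,66]))
```

```text
t 10.5333 tcp [442.2 269.2  76.5] yang -0.0829 mould xy -78.5 331.3 F [0.2 0.1 1.1] Fmouldxy 0.2 0.0 w 28.6 g 0.0
[[511.71311365 -55.54101539  66.        ]] [[419.31835962 251.99336316]]
```

apply_moves(rows=[[0,0,0,0,1],[0,0,0,0,1],[0,0,0,0,1],[0,0,0,0,1],[0,0,0,0,1],[0,0,0,0,1]])

```text
time: 11.08
ee_pos: [442.3, 269.1, 76.5]
tool_rot: [0.736, 0.677, 0.0, 0.0]
contact_force: [0.5, 0.2, -0.9]
gripper_width: 19.4
grasp_force: 30.0
```

Run:
```python
from h import *
st()
```

```text
t 11.0833 tcp [442.3 269.1  76.5] yang -0.083 mould xy -78.4 331.2 F [ 0.5  0.2 -0.9] Fmouldxy 0.6 0.1 w 19.4 g 29.98718190123327
```

apply_moves(rows=[[0,0,-6,0,1],[0,0,-14,0,1],[0,0,-20,0,1],[0,0,-25,0,1],[0,0,-25,0,1],[0,0,-20,0,1],[0,0,0,0.1213,1],[0,0,0,0.1213,1],[0,0,0,0.1213,1],[0,0,0,0.1213,1],[0,0,0,0.1213,1],[0,0,0,0.1213,1],[0,0,0,0.1213,1],[0,0,0,0.1213,1],[0,0,0,0.1213,1],[0,0,0,0.1213,1],[0,0,0,0,1],[0,0,0,0,1]])

```text
time: 12.58
ee_pos: [441.7, 269.0, 186.6]
tool_rot: [0.99, 0.139, -0.0, 0.0]
contact_force: [-0.0, -1.3, -1.4]
gripper_width: 19.2
grasp_force: 30.0
```

Run:
```python
from h import *
to(511.5,-55.5,186.5)
```

```text
t 12.5833 tcp [441.7 269.  186.6] yang -1.2928 mould xy -78.9 331.3 F [-0.  -1.3 -1.4] Fmouldxy -0.4 -1.2 w 19.2 g 29.988723458955064
tool move [-2.200e+01  3.312e+02  1.000e-01]
```

apply_moves(rows=[[-1.8,20,0,0,1],[-1.8,28,0,0,1],[-1.8,28,0,0,1],[-1.8,28,0,0,1],[-1.8,28,0,0,1],[-1.8,28,0,0,1],[-1.8,28,0,0,1],[-1.8,28,0,0,1],[-1.8,28,0,0,1],[-1.8,28,0,0,1],[-2,28,0,0,1],[-2,20,0,0,1],[0,11,0,0,1],[0,0,0,0,1],[0,0,0,0,1],[0,0,0,0,1]])

```text
time: 13.92
ee_pos: [510.0, -54.1, 186.4]
tool_rot: [0.99, 0.138, -0.001, -0.001]
contact_force: [-0.8, 0.8, -1.9]
gripper_width: 19.6
grasp_force: 30.0
```

Run:
```python
from h import *
s,p,m=st()
c,im=snap("scene"); y0,x0=80,120
a=cv2.resize(im[y0:y0+150,x0:x0+200],None,fx=4,fy=4,interpolation=cv2.INTER_CUBIC)
for z in(-66.5,-16.5,): print(z,(proj(c,p+[0,0,z])-[x0,y0])*4+1.5, proj(c,p+[0,0,z]))
cv2.imwrite("pics/g.png",a)
```

```text
t 13.9167 tcp [510.  -54.1 186.4] yang -1.2946 mould xy -101.0 1.7 F [-0.8  0.8 -1.9] Fmouldxy -0.5 1.0 w 19.6 g 29.987840917892754
-66.5 [[282.57026469 500.87124742]] [[190.26756617 204.84281185]]
-16.5 [[249.94103035 392.82952953]] [[182.11025759 177.83238238]]
```

View pics/g.png

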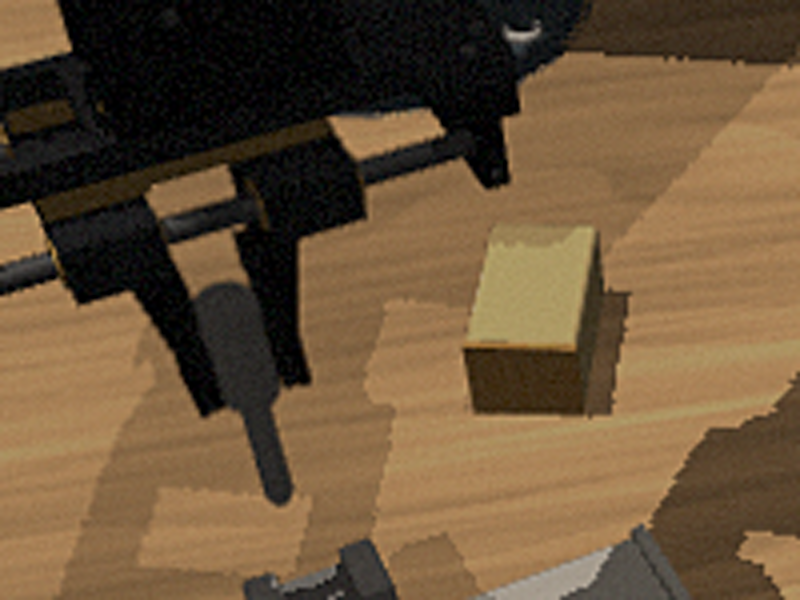

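The pin hangs straight: its foot is at about (281,496) in the crop, against a predicted (282.6,500.9). That puts it roughly 1 mm toward -x of the TCP. I correct this and descend to just above the lug.

apply_moves(rows=[[0.9,0.9,10,0,1],[0.9,0.8,14,0,1],[0,0,14,0,1],[0,0,8,0,1],[0,0,4,0,1],[0,0,0,0,1],[0,0,0,0,1],[0,0,0,0,1]])

```text
time: 14.63
ee_pos: [513.5, -56.5, 137.0]
tool_rot: [0.991, 0.137, 0.001, 0.0]
contact_force: [0.6, 0.2, -1.6]
gripper_width: 19.4
grasp_force: 30.0
```

Run:
```python
from h import *
c,im=snap("scene"); c,im=snap("scene");s,p,m=st()
y0,x0=160,130
a=cv2.resize(im[y0:y0+100,x0:x0+130],None,fx=6,fy=6,interpolation=cv2.INTER_CUBIC)
f=lambda P:(proj(c,P)-[x0,y0])*6+2.5
print("foot pred",f([*p[:2],p[2]-66.5]),f([*(p[:2]-X),p[2]-66.5]),"hole",f([*FH,66]),"foot over hole",f([*FH,p[2]-66.5]))
cv2.imwrite("pics/i.png",a)
```

```text
t 14.7333 tcp [513.5 -56.7 137.2] yang -1.2959 mould xy -98.3 -1.7 F [-0.4 -0.2 -2.4] Fmouldxy -0.4 -0.1 w 19.1 g 29.987630853429437
foot pred [[396.8321071  426.48199291]] [[395.55778369 423.76412171]] hole [[405.32618902 432.20583413]] foot over hole [[401.44973834 419.42366171]]
```

View pics/i.png

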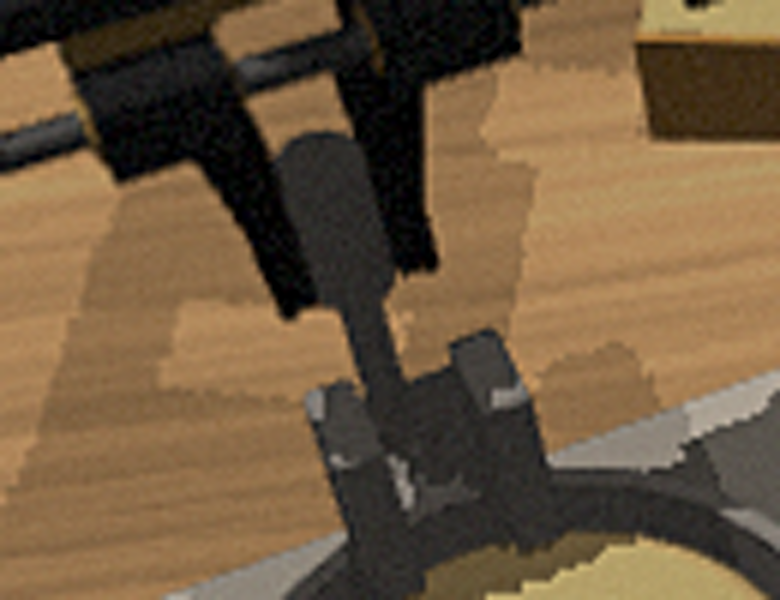

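The pin hangs over the lug, with the shaft at about (375,340) in the crop. The foot merges with the dark lug at about (395,420). Single TCP readings seem noisy, so I average several and measure the shaft numerically.

Run:
```python
from h import *
P=[];I=[]
for i in range(10):
    c,im=snap("scene"); I.append(im.astype(float)); P.append(bot.sense()["ee_pos"])
P=np.array(P); print("mean",P.mean(0),"sd",P.std(0)); p=P.mean(0); np.save("p.npy",p)
im=np.mean(I,0); np.save("im.npy",im)
sat=im.max(2)-im.min(2); val=im.mean(2)
# shaft rows: original rows 160+ (300..370)/6
for r in range(203,228,2):
    row=sat[r,180:205]; print(r,[int(v) for v in row],)
print("val")
for r in range(180,190): print(r,[int(v) for v in val[r,172:196]])
```

```text
mean [513.18284317 -56.64223454 136.84565982] sd [0.14662957 0.04328531 0.20289441]
203 [2, 2, 5, 3, 5, 4, 6, 5, 5, 5, 6, 6, 4, 4, 2, 4, 2, 1, 2, 3, 2, 0, 1, 48, 73]
205 [0, 4, 5, 4, 5, 5, 4, 4, 5, 4, 5, 4, 5, 3, 1, 9, 53, 13, 41, 49, 49, 38, 47, 75, 72]
207 [1, 0, 4, 4, 3, 3, 5, 5, 4, 5, 5, 6, 4, 2, 2, 30, 77, 72, 72, 70, 70, 69, 71, 71, 69]
209 [1, 1, 1, 1, 1, 3, 3, 5, 5, 5, 4, 4, 3, 8, 47, 75, 69, 67, 67, 68, 67, 67, 67, 66, 65]
211 [34, 52, 59, 65, 50, 47, 23, 0, 3, 3, 3, 5, 1, 14, 69, 76, 68, 71, 69, 67, 68, 68, 69, 69, 69]
213 [91, 86, 84, 83, 84, 88, 87, 9, 0, 3, 4, 4, 3, 6, 44, 94, 87, 80, 82, 70, 70, 71, 74, 72, 73]
215 [82, 83, 83, 84, 84, 86, 86, 58, 4, 3, 5, 5, 4, 0, 9, 62, 86, 82, 65, 66, 66, 67, 67, 68, 69]
217 [81, 81, 79, 80, 80, 80, 82, 83, 32, 0, 3, 4, 4, 3, 0, 29, 95, 84, 68, 68, 68, 67, 68, 69, 50]
219 [80, 82, 82, 84, 83, 80, 80, 85, 82, 4, 1, 4, 4, 5, 3, 3, 43, 67, 64, 63, 64, 65, 66, 71, 77]
221 [76, 75, 73, 74, 74, 76, 76, 80, 81, 43, 2, 3, 3, 6, 4, 0, 9, 74, 71, 72, 67, 68, 68, 31, 3]
223 [79, 80, 84, 79, 81, 73, 32, 35, 44, 86, 10, 0, 4, 4, 5, 3, 1, 19, 34, 
[... 466 characters left out ...]
37, 49, 62, 86, 10, 7, 6, 5, 8, 4, 5]
183 [4, 19, 80, 123, 116, 94, 58, 39, 36, 41, 41, 41, 43, 42, 41, 41, 41, 31, 6, 7, 7, 8, 7, 4]
184 [7, 1, 55, 110, 102, 53, 37, 41, 43, 43, 44, 45, 44, 43, 45, 46, 44, 45, 12, 4, 7, 9, 3, 6]
185 [7, 2, 30, 69, 75, 36, 40, 42, 43, 45, 43, 44, 44, 44, 44, 43, 45, 44, 28, 6, 7, 9, 7, 7]
186 [5, 9, 23, 50, 49, 41, 45, 44, 43, 43, 42, 44, 43, 44, 43, 42, 44, 45, 41, 8, 3, 6, 7, 8]
187 [5, 7, 2, 18, 41, 45, 43, 44, 44, 44, 45, 45, 46, 45, 43, 43, 45, 44, 41, 18, 8, 7, 9, 8]
188 [10, 8, 7, 12, 34, 44, 44, 42, 43, 43, 42, 42, 42, 44, 42, 44, 45, 42, 40, 19, 7, 5, 9, 11]
189 [4, 9, 5, 6, 27, 46, 44, 43, 44, 44, 42, 45, 42, 44, 45, 44, 44, 42, 40, 34, 4, 6, 5, 9]
```

Run:
```python
from h import *
c,_=snap("scene"); im=np.load("im.npy"); p=np.load("p.npy")
sat=im.max(2)-im.min(2); rows=np.arange(213,222)
ctr=[];L=[];Rr=[]
for r in rows:
    s=np.clip(sat[r]/75,0,1); m=int(round(191+(r-216)*.55))
    l=next(k for k in range(m,m-9,-1) if s[k]>.5); l=l+ (s[l]-.5)/(s[l]-s[l+1])
    q=next(k for k in range(m,m+9) if s[k]>.5); q=q-(s[q]-.5)/(s[q]-s[q-1])
    ctr.append((l+q)/2);L.append(l);Rr.append(q)
ft=np.polyfit(rows,ctr,1); print("centre at 217",np.polyval(ft,217),"slope",ft[0],"width",np.mean(np.array(Rr)-L))
def axis(xy,zf):
    q=proj(c,[[*xy,zf+z] for z in(5,15,25,35,45)]); return np.polyval(np.polyfit(q[:,1],q[:,0],1),217)
zf=p[2]-66.5
for n,xy in(("tcp",p[:2]),("hole",FH),("hole+Y",FH+Y),("hole+X",FH+X)): print(n,axis(xy,zf))
# head top far edge
e=np.array(c["eye"])
for n,xy in(("tcp",p[:2]),("hole",FH),("hole+X",FH+X),("hole-X",FH-X)):
    d=np.array(xy)-e[:2]; d/=np.linalg.norm(d)
    th=np.linspace(0,2*np.pi,120); q=proj(c,[[xy[0]+10*np.cos(t),xy[1]+10*np.sin(t),zf+90] for t in th]); 
    q2=proj(c,[[xy[0]+10*np.cos(t),xy[1]+10*np.sin(t),zf+50] for t in th]); 
    print(n,"head top far row",q[:,1].min(),q[q[:,1].argmin(),0],"head bottom near row",q2[:,1].max(), q2[q2[:,1].argmax(),0])
val=im.mean(2)
for col in (181,182,183,184): print(col,[int(v) for v in val[177:187,col]])
# head bottom edge: columns left of shaft (against wood)
for col in (186,187,190,191,192,193,194): print(col,[int(v) for v in sat[204:216,col]],[int(v) for v in val[204:216,col]])
```

```text
centre at 217 191.51646538709866 slope 0.30141686956339614 width 7.237231841084218
tcp 191.60804622875753
hole 192.70019094279507
hole+Y 193.4555819960924
hole+X 192.77835528955274
tcp head top far row 179.9695297285832 183.09689118190522 head bottom near row 211.710582505937 187.01340975021233
hole head top far row 178.96108249533273 183.94249648981958 head bottom near row 210.66745024071378 187.83087551141242
hole+X head top far row 179.41097720364132 184.16531572267186 head bottom near row 211.13274396569307 188.05069891731034
hole-X head top far row 178.51197157112856 183.72005770149914 head bottom near row 210.2029525932799 187.61141904568024
181 [109, 103, 106, 118, 106, 46, 41, 43, 45, 43]
182 [107, 102, 106, 119, 103, 33, 41, 44, 43, 42]
183 [106, 102, 107, 120, 100, 34, 41, 45, 44, 44]
184 [105, 103, 109, 117, 89, 36, 43, 44, 44, 43]
186 [5, 4, 5, 5, 4, 3, 0, 23, 72, 87, 85, 86] [42, 41, 40, 42, 41, 40, 37, 60, 113, 133, 131, 133]
187 [4, 4, 4, 5, 5, 5, 2, 0, 4, 9, 42, 58] [43, 42, 41, 42, 43, 41, 40, 36, 28, 43, 81, 97]
190 [4, 5, 4, 5, 4, 4, 5, 3, 5, 4, 4, 5] [41, 38, 40, 40, 40, 39, 42, 39, 43, 44, 41, 41]
191 [4, 4, 3, 6, 4, 4, 3, 5, 3, 4, 3, 5] [40, 43, 39, 37, 42, 38, 39, 39, 42, 44, 40, 43]
192 [6, 5, 5, 4, 1, 3, 3, 1, 1, 3, 3, 4] [40, 39, 41, 38, 39, 36, 37, 38, 40, 38, 39, 41]
193 [4, 3, 3, 2, 0, 8, 23, 14, 6, 6, 1, 0] [37, 38, 35, 35, 36, 44, 54, 42, 39, 39, 34, 37]
194 [3, 1, 1, 2, 15, 47, 79, 69, 49, 44, 18, 9] [40, 37, 36, 35, 46, 81, 116, 110, 87, 79, 46, 37]
```

The image confirms the averaged TCP. I correct by (-0.5, -1.5) in the tool frame and lower gently into the hole.

apply_moves(rows=[[-0.5,-1.5,0,0,1],[0,0,0,0,1],[0,0,2,0,1],[0,0,2,0,1],[0,0,2,0,1],[0,0,2,0,1],[0,0,2,0,1],[0,0,0,0,1],[0,0,0,0,1]])

```text
time: 16.03
ee_pos: [512.0, -55.2, 126.3]
tool_rot: [0.991, 0.137, -0.0, -0.0]
contact_force: [-0.2, 0.2, -0.3]
gripper_width: 19.1
grasp_force: 30.0
```

```bash
python3 -c "from h import *;st()"
```

```text
t 16.0333 tcp [512.  -55.2 126.3] yang -1.2961 mould xy -99.3 0.1 F [-0.2  0.2 -0.3] Fmouldxy -0.1 0.3 w 19.1 g 29.98776628402993
```

In the upper lug with no force; I continue down.

apply_moves(rows=[[0,0,3,0,1],[0,0,3,0,1],[0,0,3,0,1],[0,0,3,0,1],[0,0,3,0,1],[0,0,3,0,1],[0,0,0,0,1]])

```text
time: 16.62
ee_pos: [511.7, -55.1, 107.8]
tool_rot: [0.991, 0.137, -0.001, -0.0]
contact_force: [0.9, -0.5, -1.9]
gripper_width: 19.2
grasp_force: 30.0
```

```bash
python3 -c "from h import *;st()"
```

```text
t 16.6167 tcp [511.7 -55.1 107.8] yang -1.296 mould xy -99.6 0.3 F [ 0.9 -0.5 -1.9] Fmouldxy 0.7 -0.7 w 19.2 g 29.987683788640425
```

Through both lugs (foot ≈ 41 mm). About 25 mm remain to home.

apply_moves(rows=[[0,0,4,0,1],[0,0,4,0,1],[0,0,4,0,1],[0,0,4,0,1],[0,0,3,0,1],[0,0,2,0,1],[0,0,1,0,1],[0,0,1,0,1],[0,0,1,0,1],[0,0,1,0,1],[0,0,0,0,1],[0,0,0,0,1]])

```text
time: 17.62
ee_pos: [511.9, -55.2, 83.5]
tool_rot: [0.991, 0.137, -0.0, -0.0]
contact_force: [-1.0, -0.3, -2.5]
gripper_width: 18.9
grasp_force: 30.0
```

```bash
python3 -c "from h import *;st()"
```

```text
t 17.6167 tcp [511.9 -55.2  83.5] yang -1.296 mould xy -99.4 0.1 F [-1.  -0.3 -2.5] Fmouldxy -1.0 0.0 w 18.9 g 29.985857979627326
```

apply_moves(rows=[[0,0,0.6,0,1],[0,0,0.6,0,1],[0,0,0.6,0,1],[0,0,0.6,0,1],[0,0,0,0,1],[0,0,0,0,1]])

```text
time: 18.12
ee_pos: [512.0, -55.4, 82.5]
tool_rot: [0.991, 0.137, 0.0, 0.0]
contact_force: [-4.1, -1.2, 8.8]
gripper_width: 19.4
grasp_force: 30.0
```

```bash
python3 -c "from h import *;st()"
```

```text
t 18.1167 tcp [512.  -55.4  82.5] yang -1.2956 mould xy -99.4 -0.1 F [-4.1 -1.2  8.8] Fmouldxy -4.2 -0.1 w 19.4 g 29.98470829683356
```

The head is seated on the upper lug (8.8 N, TCP 82.5 as expected). I release, rise, then move over the tabs.

apply_moves(rows=[[0,0,-0.8,0,1],[0,0,0,0,0.6],[0,0,0,0,0],[0,0,0,0,0],[0,0,0,0,0],[0,0,0,0,0],[0,0,0,0,0],[0,0,0,0,0],[0,0,-10,0,0],[0,0,-20,0,0],[0,0,-20,0,0],[0,0,-10,0,0],[0,0,0,0,0],[0,0,0,0,0]])

```text
time: 19.28
ee_pos: [512.4, -55.3, 142.6]
tool_rot: [0.991, 0.137, 0.001, 0.0]
contact_force: [-0.6, -0.1, -0.2]
gripper_width: 86.0
grasp_force: 0.0
```

Run:
```python
from h import *
t=C-62*X
to(*t,142)
# check pin in scene: head bottom/top predicted home vs image saturation
c,im=snap("scene"); im=im.astype(float); sat=im.max(2)-im.min(2)
top=proj(c,[*FH,106])[0]; print("head top pred px",top)
r0,c0=int(top[1]),int(top[0])
for r in range(r0-10,r0+12,2): print(r,[int(v) for v in sat[r,c0-14:c0+15]],[int(v) for v in im.mean(2)[r,c0-14:c0+15:2]])
```

```text
t 19.2833 tcp [512.4 -55.3 142.6] yang -1.296 mould xy -99.0 -0.1 F [-0.6 -0.1 -0.2] Fmouldxy -0.6 0.1 w 86.0 g 0.0
tool move [37.  -0.1  0.6]
head top pred px [191.38548851 212.67062567]
202 [72, 72, 70, 75, 72, 73, 70, 73, 75, 72, 73, 74, 74, 72, 73, 70, 72, 71, 76, 71, 76, 72, 75, 72, 73, 71, 68, 69, 68] [109, 115, 109, 112, 116, 114, 109, 112, 111, 117, 114, 111, 110, 111, 110]
204 [72, 73, 70, 74, 71, 72, 73, 72, 68, 72, 72, 69, 70, 71, 67, 67, 65, 71, 69, 67, 70, 70, 72, 72, 67, 71, 71, 69, 70] [113, 112, 114, 112, 110, 112, 109, 106, 105, 106, 106, 104, 107, 113, 110]
206 [67, 65, 67, 66, 65, 68, 64, 70, 66, 70, 68, 69, 67, 67, 68, 69, 66, 69, 71, 72, 70, 72, 69, 69, 69, 73, 70, 72, 65] [103, 102, 107, 104, 108, 108, 111, 110, 107, 108, 105, 106, 108, 108, 113]
208 [64, 67, 67, 68, 69, 65, 71, 68, 66, 69, 70, 72, 73, 66, 66, 70, 68, 66, 68, 67, 71, 70, 69, 69, 69, 67, 67, 67, 66] [101, 101, 103, 104, 102, 101, 106, 106, 104, 104, 109, 107, 106, 105, 106]
210 [84, 80, 80, 78, 72, 87, 81, 70, 75, 75, 60, 32, 8, 5, 2, 3, 3, 3, 3, 4, 33, 68, 68, 66, 63, 63, 68, 66, 64] [125, 128, 
[... 449 characters left out ...]
, 84, 84, 87, 86, 87, 87, 35, 2, 11, 14, 14, 15, 10, 14, 9, 11, 9, 11, 3, 3, 3, 33, 75, 71, 73, 71, 68] [130, 132, 130, 134, 100, 101, 102, 101, 103, 102, 49, 33, 111, 110, 103]
218 [81, 80, 80, 76, 77, 82, 80, 86, 86, 4, 6, 10, 14, 11, 11, 11, 9, 8, 5, 8, 5, 5, 2, 4, 70, 68, 68, 60, 5] [124, 125, 124, 124, 124, 68, 100, 97, 72, 33, 37, 38, 106, 103, 50]
220 [82, 77, 81, 82, 78, 82, 79, 79, 79, 46, 3, 8, 9, 3, 6, 9, 7, 0, 5, 5, 7, 5, 5, 8, 36, 78, 68, 65, 21] [125, 127, 121, 123, 123, 47, 46, 50, 41, 46, 39, 35, 68, 108, 66]
222 [72, 74, 75, 72, 72, 76, 77, 84, 82, 75, 41, 5, 5, 5, 6, 3, 6, 7, 3, 9, 12, 1, 6, 3, 4, 4, 3, 4, 2] [116, 115, 118, 121, 121, 77, 52, 48, 44, 41, 35, 40, 36, 31, 42]
```

The pin head's top disc appears at about (191,214), against a predicted (191.4,212.7) when home, so the pin is home. Over the tabs and down.

apply_moves(rows=[[15,0,0,0,0],[15,0,0,0,0],[7,0,0,0,0],[0,0,10,0,0],[0,0,15,0,0],[0,0,15,0,0],[0,0,10,0,0],[0,0,0,0,0],[0,0,0,0,0],[0,0,0,0,0]])

```text
time: 20.17
ee_pos: [547.7, -45.3, 92.0]
tool_rot: [0.991, 0.137, -0.0, -0.0]
contact_force: [0.3, 0.0, 0.1]
gripper_width: 87.1
grasp_force: 0.0
```

```bash
python3 -c "from h import *;st()"
```

```text
t 20.1667 tcp [547.7 -45.3  92. ] yang -1.2961 mould xy -62.3 -0.1 F [0.3 0.  0.1] Fmouldxy 0.3 -0.1 w 87.1 g 0.0
```

apply_moves(rows=[[0,0,0,0,1],[0,0,0,0,1],[0,0,0,0,1],[0,0,0,0,1],[0,0,0,0,1],[0,0,0,0,1],[0,0,0,0,1],[0,0,0,0,1],[0,0,0,0,1],[0,0,0,0,1],[0,0,0,0,1],[0,0,0,0,1],[0,0,0,0,1],[0,0,0,0,1],[0,0,0,0,1],[0,0,0,0,1]], grip_force=30)

```text
time: 21.5
ee_pos: [547.6, -44.8, 92.0]
tool_rot: [0.991, 0.137, -0.0, -0.0]
contact_force: [-0.8, 5.2, 3.3]
gripper_width: 45.7
grasp_force: 30.0
```

```bash
python3 -c "from h import *;st()"
```

```text
t 21.5 tcp [547.6 -44.8  92. ] yang -1.2962 mould xy -62.3 0.5 F [-0.8  5.2  3.3] Fmouldxy 0.7 5.2 w 45.7 g 29.992931582964957
```

apply_moves(rows=[[0,0,0,0,1],[0,0,0,0,1],[0,0,0,0,1],[0,0,0,0,1],[0,0,0,0,1],[0,0,0,0,1]])

```text
time: 22.0
ee_pos: [547.6, -44.8, 92.0]
tool_rot: [0.991, 0.137, -0.0, -0.0]
contact_force: [0.5, 5.3, 4.7]
gripper_width: 45.7
grasp_force: 30.0
```

Run:
```python
from h import *
s,p,m=st()
if s["grasp_force"]>20 and 44<s["gripper_width"]<48: print(bot.close_job())
```

```text
t 22.0 tcp [547.6 -44.8  92. ] yang -1.2963 mould xy -62.3 0.4 F [0.5 5.3 4.7] Fmouldxy 1.9 5.0 w 45.7 g 29.99284737277776
the job is handed in; nothing more can be done
None
```

I handed the job in at 22 s with the mould shut, the long pin home through both lugs and the tabs held squeezed at 30 N; the judge's verdict was not shown.

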